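# Tip the spot plate over against the draining stand

### The job

Turn the rinsed spot plate wells-down onto the low draining stand without picking it up: with the fingertips push it flat across the bench until its far long edge is square against the stand's front edge, then push its near edge up and over so that the plate stands up on that far edge against the stand and flips over onto it. It must end lying flat and still, wells down, on top of the stand; never lift it clear or carry it, and leave the two pots and the marker where they are.

Things in the scene. Friction and masses are not known exactly. Their poses are not given: they have to be found in the camera images.
- plate_center (a point): Centre (half-way up) of the white 12-well spot plate, loose, about 90 g, 80 mm (own x) x 110 mm (own y), 13 mm high in all: a 4 mm slab with the wells on a solid 9 mm foot (terracotta underneath), flush all round except on the robot's side, where the slab overhangs by 15 mm as a lip, 9 mm above the bench. Its z points out of the wells side (up at start), its x toward the stand within 0.35 rad.
- plate_far_edge (a point): The middle of the plate's far long edge (the one toward the stand), 6.5 mm above the underside, 40 mm from the plate's centre along its x. When a fingertip held just above the bench pushes the near lip toward the stand with some 5 to 10 N, friction (about 0.5 to 0.7) makes the lip go up with the fingertip as it rises, the plate turning about this edge.
- stand: Low draining stand fixed to the bench: blue slab with a ribbed top, 95 mm deep (its x) x 170 mm wide (its y) x 12 mm high, flat on top. Origin at the middle of its front edge, at bench level; x points level into the stand, away from the robot, y along the front edge, z up. The front face (x = 0) is upright and square.
- pot_pale: Sample pot with a yellow lid and pale contents, 48 mm across, 61 mm high, standing loose to the left of the stand; origin at the centre of its underside. Leave alone.
- pot_dark: Sample pot with a yellow lid and dark red-brown contents, 48 mm across, 61 mm high, standing loose to the right of the work; origin at the centre of its underside. Leave alone.
- marker: Black-capped white marker pen, 135 mm long (its y), 17 mm thick, lying loose to the left of the work; origin at the centre of its underside. Leave alone.

How it is judged (in metres and radians):
On the way, in this order (a step that is already met when the one before it is completed fails the run):
1. the plate lies flat, wells up, with its far edge against the stand's front edge (x of plate_far_edge in the frame of stand between -0.008 and 0.006 m and angle between plate_center's own z axis and vertical below 0.2 rad and height (world z) of plate_center below 0.014 m), for 0.05 s.
2. the plate stands up steeply on its far edge at the stand's front edge (angle between plate_center's own z axis and vertical between 0.9 and 2.2 rad and height (world z) of plate_far_edge below 0.03 m and x of plate_far_edge in the frame of stand above -0.035 m), for 0.03 s.
At the end, for the whole second after the job is handed in: The plate lies at rest wells down, flat (within 8 degrees) on top of the stand: its centre above the stand (behind its front edge and before its back edge) and within 65 mm of the stand's middle sideways (angle between plate_center's own z axis and vertical above 3 rad and height (world z) of plate_center between 0.015 and 0.022 m and x of plate_center in the frame of stand between 0 and 0.095 m and y of plate_center in the frame of stand between -0.065 and 0.065 m and linear speed of plate below 0.02 m/s and angular speed of plate below 0.2 rad/s); the robot touches nothing.
It fails at once if the plate is lifted off the bench bodily (centre above 70 mm) (height (world z) of plate_center above 0.07 m).
It fails at once if the far edge of the plate is raised over 30 mm while the wells still face up (angle between plate_center's own z axis and vertical below 1.2 rad and height (world z) of plate_far_edge above 0.03 m).
It fails at once if the plate is tipped up away from the stand's front edge (angle between plate_center's own z axis and vertical between 0.5 and 2.7 rad and (x of plate_far_edge in the frame of stand below -0.045 m or x of plate_far_edge in the frame of stand above 0.04 m)).
It fails at once if a pot or the marker is moved more than 25 mm (distance of any of pot_pale, pot_dark, marker from where it was at the start of the episode above 0.025 m).
It also fails if it takes over 58 s, if anything falls off the work surface, if the arm or the gripper's body presses on something with over 40 N, if the wrist force passes 120 N, or if a joint passes its speed limit or range.

### The arm

A 6-joint arm with a two-finger parallel gripper is mounted at the origin on a cart in front of the work surface, level with it; the furniture and walls round the work are solid. World frame = base frame: x ahead of the robot, y to its left, z up, the work surface at z = 0. Lengths are in mm, angles in rad, forces in N, time in s.
With the tool pointing down it reaches from about 300 to 750 mm from the base axis. Payload 8.5 kg.
Tool frame: the origin (TCP) lies on the mounting face of the last link; the fingertips stand 173 mm ahead of it and the grasp point (between the pads) lies 155 mm ahead of it; z points along the fingers, y is the direction in which the jaws open and shut (so a half turn about z gives the same grasp; the last joint's range is limited). The gripper opens to 85 mm and grips with 20 to 120 N. Pads are 22 mm wide; open, the fingers measure 114 mm over their backs; the gripper's body (76 mm by 85 mm) begins 54 mm behind the grasp point. The pads swing forward as they close: fully open they stand 13 mm farther back than shut.
Start: joints at [-0.215, 0.381, 1.297, -0, 1.464, -0.215], TCP at [549.983, 0.001, 404.722] pointing down, gripper open.
Joint ranges: [-3.11, 3.11], [-0.89, 2.33], [0.22, 2.48], [-1.42, 4.56], [0.17, 2.85], [-2.88, 2.88]. Speed limits (rad/s): [2.39, 2.39, 3.14, 3.14, 3.14, 3.14].

### API

Orientations are given as a unit quaternion [w, x, y, z].
In Python, from station import manip gives the robot as it stands. The module is installed in compiled form; this text tells all that it offers.
- The arm moves only by the tool servo_tool, never from a script. Its argument "commands" is a list of rows, each an object of numbers: "x", "y", "z": the shift along the tool's x, y, z in units of 40 mm (1.0 is 40 mm); "rx", "ry", "rz": the turn, a rotation vector about the tool's x, y, z in units of 0.1 rad (1.0 is 0.1 rad). A call has 1 to 5 rows; each row shifts and turns the commanded pose from where the row before left it, along the tool's axes as they then stand; what a row does not reach is not made up. A row lasts 1/8 s, in which the tool goes at most 62.5 mm and 10.7 degrees, less where a joint would pass 70% of its speed; a pose out of reach is approached as far as the arm can. A call with a number of a shift or a turn outside -1 to 1 is refused whole. A call with a gripper value outside its range is refused whole. "claw" is the gripper command: -1 is shut, 1 is fully open, values between are in proportion, set as the call begins (left out, the last holds). The fingers move at their own pace and stop on an object; the grip force is fixed at half the most. Time passes only in rows, so rows that do not move let the fingers close. It gives the time, the measured TCP pose, the force and the opening at its end, in the units of the state.
- manip.get_state(): the state, without advancing time (a new reading comes with each control period).
- manip.get_image(name): name is "scene" or "top"; returns (picture, depth): 384x512x3 uint8, blue, green, red; 384x512 float32, mm along the optical axis (not along the pixel's ray), 0 where there is no reading.
- manip.camera_params(name): a dict with "K" (3x3 intrinsics, pixels), "rvec" (rotation vector, rad) and "tvec" (3), from world to camera coordinates, as OpenCV has them. Camera axes: x right, y down, z forward; pixel columns grow to the right and rows downward; lengths in mm; the calibration is good to about 2 mm. A picture is of the moment at which its call begins. camera_params takes no time and is no camera call.
- manip.job_done(): hands the job in, once; it reports no verdict.
The state is a dict: "t": time; "qpos": joint angles; "qvel": joint speeds; "joint_torque": joint torques, N m; "eef_pos": TCP position; "tcp_rot": TCP orientation; "contact_force": force on the tool from outside, world axes, zero at the start; "torque": the same for the moment, N m; "gripper_width": finger opening in mm.
Only numpy, scipy, OpenCV 4.12 (cv2) and the standard library are available. Lean on these libraries where they do the work, as an engineer would, in place of code of your own. Each camera call takes 0.05 s, during which the arm holds its last target.

## Working session

There is one attempt and no reset: what is moved stays moved. The work goes in short steps, Python scripts to look and compute and a tool call to move; the robot and the scene stay as the last step left them, time stands still between calls to the robot, and variables do not carry over. Pictures are saved under pics/ and viewed, and the job is handed in when it is done.

Besides the shell and the picture viewer there is one more tool, called after ">>>" as name(argument=value, ...), one argument or row to a line, values as JSON. servo_tool: Moves the arm, as the interface text tells. Shifts and turns lie within -1 to 1; 1 stands for 40 mm of shift or 0.1 rad of turn. Its arguments: {"type":"object","properties":{"commands":{"type":"array","items":{"type":"object","properties":{"x":{"type":"number"},"y":{"type":"number"},"z":{"type":"number"},"rx":{"type":"number"},"ry":{"type":"number"},"rz":{"type":"number"}}}},"claw":{"type":"number"}},"required":["commands"]}

```bash
mkdir -p pics; python3 - <<'E'
from station import manip
import cv2,numpy as np
for n in("scene","top"):
    im,d=manip.get_image(n); cv2.imwrite(f"pics/{n}0.png",im); np.savez(f"{n}0.npz",im=im,d=d)
    p=manip.camera_params(n); R=cv2.Rodrigues(np.array(p['rvec'],float))[0]; print(n,np.array(p['K']).round(1).tolist(),(-R.T@np.array(p['tvec']).ravel()).round(1),R.round(2).tolist())
print(manip.get_state())
E
```

```text
scene [[385.8, 0.0, 260.3], [0.0, 385.8, 193.8], [0.0, 0.0, 1.0]] [  39.7 -442.8  672.6] [[0.55, -0.83, -0.02], [-0.62, -0.4, -0.68], [0.56, 0.38, -0.74]]
top [[456.7, 0.0, 260.6], [0.0, 456.7, 187.9], [0.0, 0.0, 1.0]] [ 332.8 -124.9 1009.7] [[0.1, -0.99, 0.0], [-0.97, -0.1, -0.22], [0.21, 0.02, -0.98]]
{'t': 0.1, 'qpos': array([-2.15311282e-01,  3.81162379e-01,  1.29817386e+00,  3.61963080e-05,
        1.46358608e+00, -2.15284624e-01]), 'qvel': array([-0.00047296, -0.00212293, -0.00197739, -0.00064289, -0.00045004,
       -0.00013956]), 'joint_torque': array([ 3.76895419e-03, -4.49219084e+01, -2.31655884e+01, -2.33104493e-04,
        3.63802450e-03,  7.57992581e-06]), 'eef_pos': array([5.49966353e+02, 1.91610123e-03, 4.04158979e+02]), 'tcp_rot': array([-5.69399519e-04,  7.07117428e-01,  7.07095822e-01, -3.43674504e-04]), 'contact_force': array([-0.05310817, -0.10396574, -0.30692428]), 'torque': array([-0.01010803,  0.02603468, -0.0145954 ]), 'gripper_width': 85.1311012439977}
```

View pics/scene0.png

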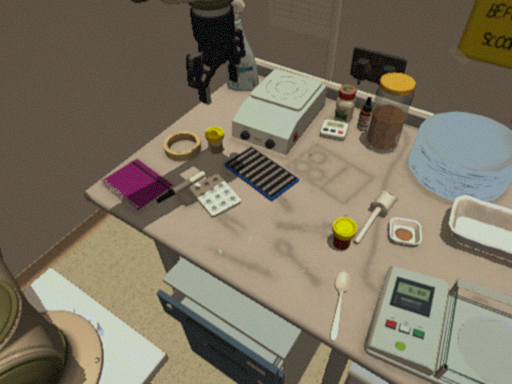

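View pics/top0.png

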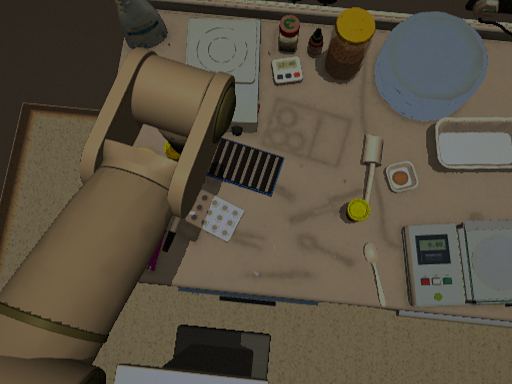

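The scene view shows the plate at about (215,195), the stand at (260,172), the pale pot at (214,137), the marker at (180,187) and the dark pot at (343,232). In the top view the arm partly covers the left side. Next I'll zoom in.

```bash
python3 - <<'E'
import cv2,numpy as np
a=np.load("scene0.npz")['im'][120:240,140:320]; b=np.load("top0.npz")['im'][120:260,140:300]
cv2.imwrite("pics/z1.png",cv2.resize(a,None,fx=4.4,fy=4.4,interpolation=cv2.INTER_CUBIC)); cv2.imwrite("pics/z2.png",cv2.resize(b,None,fx=4,fy=4,interpolation=cv2.INTER_CUBIC))
E
```

```text
(no output)
```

View pics/z1.png

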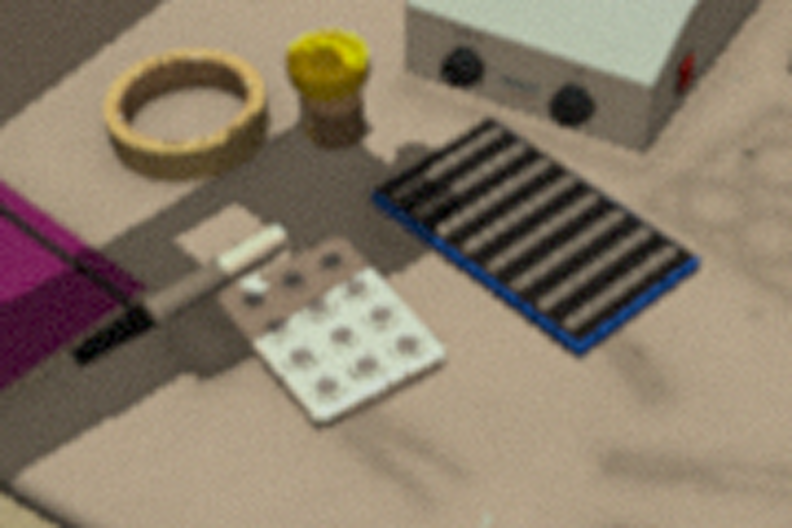

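View pics/z2.png

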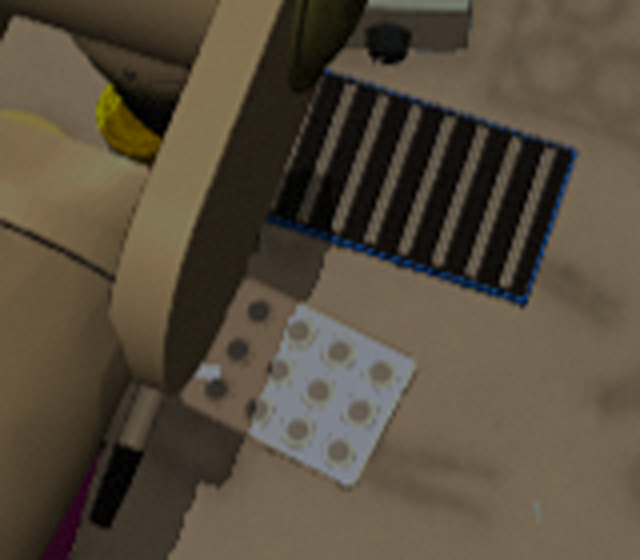

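```bash
cat > h.py <<'E'
import cv2,numpy as np
from station import manip
def cam(n):
    p=manip.camera_params(n);R=cv2.Rodrigues(np.array(p['rvec'],float))[0];return np.array(p['K'],float),R,np.array(p['tvec'],float).ravel()
def plane(n,uv,z):
    K,R,t=cam(n);c=-R.T@t;uv=np.atleast_2d(np.array(uv,float))
    d=(np.linalg.inv(K)@np.c_[uv,np.ones(len(uv))].T).T@R
    s=(z-c[2])/d[:,2];return c+d*s[:,None]
def tri(uv1,uv2,a="scene",b="top"):
    P=[];
    for n in(a,b):
        K,R,t=cam(n);P.append(K@np.c_[R,t])
    X=cv2.triangulatePoints(P[0],P[1],np.array(uv1,float).T,np.array(uv2,float).T);return (X[:3]/X[3]).T
E
python3 - <<'E'
from h import *
z1=lambda l:(np.array(l,float)+.5)/4.4-.5+[140,120]
z2=lambda l:(np.array(l,float)+.5)/4-.5+[140,120]
# plate: far-right, near-right, near-left(approx), far-left
ps=z1([(443,352),(322,420),(220,287),(345,238)]); pt=z2([(415,360),(350,487),(183,397),(247,278)])
ss=z1([(697,262),(580,348),(376,197),(493,120)]); st=z2([(576,152),(525,300),(270,216),(326,72)])
for nm,a,b,z in(("plate",ps,pt,13),("stand",ss,st,12)):
    print(nm,"tri\n",tri(a,b).round(1),"\nscene\n",plane("scene",a,z).round(1),"\ntop\n",plane("top",b,z).round(1))
    for n,uv in(("scene",a),("top",b)):
        d=np.load(n+"0.npz")['d'];c=uv.mean(0);K,R,t=cam(n)
        Z=d[int(c[1])-1:int(c[1])+3,int(c[0])-1:int(c[0])+3].mean();x=R.T@(np.linalg.inv(K)@[c[0],c[1],1]*Z-t);print("depth",n,x.round(1))
print("marker ends",plane("scene",z1([(80,355),(283,235)]),9).round(0).tolist())
print("pots",plane("scene",z1([(328,48)])+0,61).round(0), plane("scene",[(344,225)],61).round(0),plane("top",[(359,209)],61).round(0))
E
```

```text
plate tri
 [[499.2 -69.8  11.2]
 [426.9 -43.4  11.5]
 [464.8  52.8  21.6]
 [537.2  27.6  11. ]] 
scene
 [[497.3 -70.3  13. ]
 [427.2 -45.5  13. ]
 [470.7  59.   13. ]
 [537.   24.9  13. ]] 
top
 [[499.2 -70.3  13. ]
 [425.9 -42.8  13. ]
 [465.7  54.5  13. ]
 [535.8  28.2  13. ]]
depth scene [480.9 -10.4  14.4]
depth top [481.6  -7.5  10.8]
stand tri
 [[ 628.1 -147.8   10. ]
 [ 539.8 -127.6   10.5]
 [ 568.    20.5   22.9]
 [ 653.4   -0.7   27.1]] 
scene
 [[ 626.1 -148.6   12. ]
 [ 538.7 -128.4   12. ]
 [ 573.6   31.1   12. ]
 [ 664.4   12.4   12. ]] 
top
 [[ 627.7 -148.    12. ]
 [ 539.4 -127.5   12. ]
 [ 572.8   20.1   12. ]
 [ 660.5   -1.    12. ]]
depth scene [597.4 -62.7  13.8]
depth top [600.1 -64.3  10.1]
marker ends [[396.0, 92.0, 9.0], [523.0, 59.0, 9.0]]
pots [[620.  95.  61.]] [[ 520. -311.   61.]] [[ 517. -315.   61.]]
```

>>> servo_tool(
  commands=[
    {"rz": -1},
    {"rz": -1},
    {"rz": -1},
    {"rz": -1},
    {"rz": -1},
  ],
  claw=0.3,
)

```text
$.commands[0]: bad value
```

>>> servo_tool(
  commands=[
    {"rz": -1},
    {"rz": -1},
    {"rz": -1},
    {"rz": -1},
    {"rz": -1},
  ],
)

```text
$.commands[0]: bad value
```

>>> servo_tool(
  commands=[
    {"rz": -1},
    {"rz": -1},
    {"rz": -1},
    {"rz": -0.5},
    {},
  ],
)

```text
$.commands[0]: bad value
```

>>> servo_tool(
  commands=[
    {"x": 0, "y": 0, "z": 0, "rx": 0, "ry": 0, "rz": -1},
    {"x": 0, "y": 0, "z": 0, "rx": 0, "ry": 0, "rz": -1},
    {"x": 0, "y": 0, "z": 0, "rx": 0, "ry": 0, "rz": -1},
    {"x": 0, "y": 0, "z": 0, "rx": 0, "ry": 0, "rz": -1},
    {"x": 0, "y": 0, "z": 0, "rx": 0, "ry": 0, "rz": -1},
  ],
  claw=0.3,
)

```text
t: 0.72
eef_pos: [550.0, 0.0, 404.3]
tcp_rot: [-0.0, 0.509, 0.861, -0.0]
contact_force: [0.1, -0.0, 0.3]
gripper_width: 55.2
```

>>> servo_tool(
  commands=[
    {"x": 0, "y": 0, "z": 0, "rx": 0, "ry": 0, "rz": -1},
    {"x": 0, "y": 0, "z": 0, "rx": 0, "ry": 0, "rz": -1},
    {"x": 0, "y": 0, "z": 0, "rx": 0, "ry": 0, "rz": -1},
    {"x": 0, "y": 0, "z": 0, "rx": 0, "ry": 0, "rz": -1},
    {"x": 0, "y": 0, "z": 0, "rx": 0, "ry": 0, "rz": -1},
  ],
)

```text
t: 1.35
eef_pos: [550.0, 0.0, 404.4]
tcp_rot: [-0.0, 0.28, 0.96, -0.0]
contact_force: [-0.7, -0.6, 0.1]
gripper_width: 55.6
```

>>> servo_tool(
  commands=[
    {"x": 0, "y": 0, "z": 0, "rx": 0, "ry": 0, "rz": -1},
    {"x": 0, "y": 0, "z": 0, "rx": 0, "ry": 0, "rz": -1},
    {"x": 0, "y": 0, "z": 0, "rx": 0, "ry": 0, "rz": -1},
    {"x": 0, "y": 0, "z": 0, "rx": 0, "ry": 0, "rz": -0.5},
    {"x": 0, "y": 0, "z": 0, "rx": 0, "ry": 0, "rz": 0},
  ],
)

```text
t: 1.98
eef_pos: [550.0, 0.0, 404.4]
tcp_rot: [-0.0, 0.11, 0.994, 0.0]
contact_force: [-0.6, 0.7, -0.0]
gripper_width: 55.5
```

>>> servo_tool(
  commands=[
    {"x": 0.84, "y": -0.12, "z": 0.4, "rx": 0, "ry": 0, "rz": 0},
    {"x": 0.84, "y": -0.12, "z": 0.6, "rx": 0, "ry": 0, "rz": 0},
    {"x": 0.84, "y": -0.12, "z": 0.8, "rx": 0, "ry": 0, "rz": 0},
    {"x": 0.84, "y": -0.12, "z": 1, "rx": 0, "ry": 0, "rz": 0},
    {"x": 0.84, "y": -0.12, "z": 1, "rx": 0, "ry": 0, "rz": 0},
  ],
)

```text
t: 2.6
eef_pos: [379.5, 13.6, 251.9]
tcp_rot: [0.001, 0.111, 0.994, -0.0]
contact_force: [0.4, -0.1, -0.4]
gripper_width: 55.1
```

>>> servo_tool(
  commands=[
    {"x": 0, "y": 0, "z": 0, "rx": 0, "ry": -0.7, "rz": 0},
    {"x": 0, "y": 0, "z": 0, "rx": 0, "ry": -0.7, "rz": 0},
    {"x": 0, "y": 0, "z": 0, "rx": 0, "ry": 0, "rz": 0},
  ],
)

```text
t: 2.98
eef_pos: [380.7, 13.4, 252.8]
tcp_rot: [0.069, 0.11, 0.991, -0.008]
contact_force: [-0.2, 0.4, -0.5]
gripper_width: 55.4
```

```bash
python3 - <<'E'
from h import *
print({k:np.round(v,3) for k,v in manip.get_state().items()})
for n in("scene","top"):
    im,d=manip.get_image(n); np.savez(f"{n}1.npz",im=im,d=d)
    im=im[100:260,110:330]
    cv2.imwrite(f"pics/{n}1.png",cv2.resize(im,None,fx=3.5,fy=3.5,interpolation=cv2.INTER_CUBIC))
E
```

```text
{'t': np.float64(2.975), 'qpos': array([-0.28 ,  0.291,  1.998,  0.013,  0.713, -1.638]), 'qvel': array([-0.002,  0.002, -0.014, -0.001,  0.038, -0.001]), 'joint_torque': array([-3.0000e-03, -3.0713e+01, -1.3643e+01,  5.6000e-02, -8.4600e-01,
       -2.7000e-02]), 'eef_pos': array([380.675,  13.417, 252.756]), 'tcp_rot': array([ 0.069,  0.11 ,  0.991, -0.008]), 'contact_force': array([-0.178,  0.437, -0.494]), 'torque': array([ 0.044,  0.05 , -0.015]), 'gripper_width': np.float64(55.368)}
```

View pics/scene1.png

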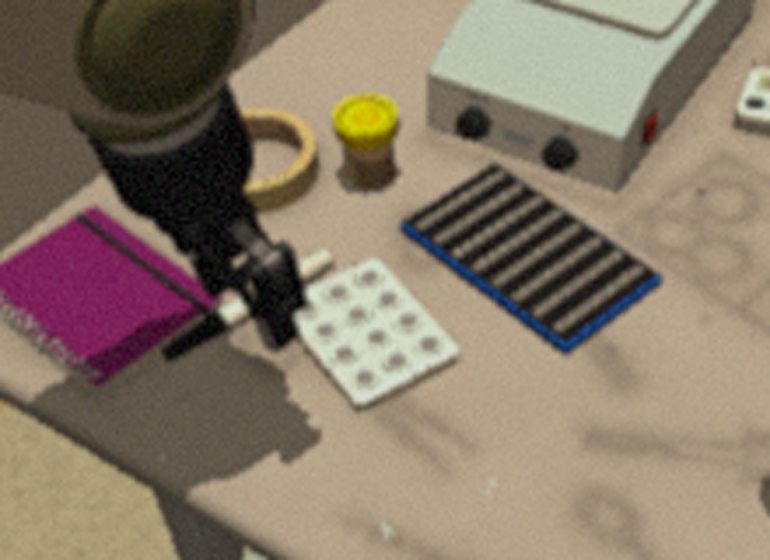

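View pics/top1.png

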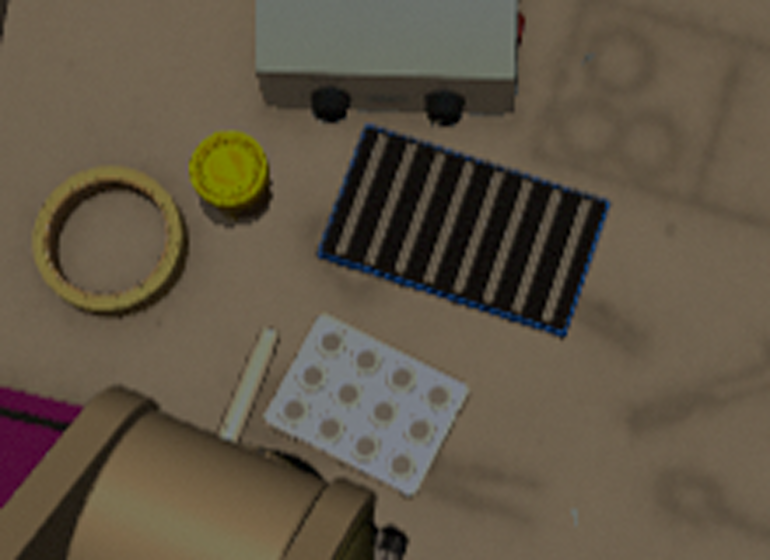

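The scene view now shows the stand and plate clear of the arm: the plate at about (375,330) in the crop and the stand's blue front edge from (405,228) to (568,350). I'll measure both again.

```bash
python3 - <<'E'
from h import *
z=lambda l:(np.array(l,float)+.5)/3.5-.5+[110,100]
ps=z([(457,352),(362,406),(295,315),(375,260)]); pt=z([(468,387),(412,495),(264,421),(322,314)])
ss=z([(660,280),(568,350),(404,227),(496,165)]); st=z([(608,203),(565,335),(319,256),(366,127)])
for nm,a,b,h in(("plate",ps,pt,13),("stand",ss,st,12)):
    T=tri(a,b);print(nm,"\n",T.round(1))
    for X in(plane("scene",a,h),plane("top",b,h),T):
        X=X[:,:2];e=X[3]-X[0]+(X[2]-X[1]);f=X[0]-X[1]+X[3]-X[2]
        print("ctr",X.mean(0).round(1),"yaw",np.arctan2(-e[0],e[1]).round(3),np.arctan2(f[1],f[0]).round(3),"size",np.linalg.norm(e)/2,np.linalg.norm(f)/2,"frontmid",((X[1]+X[2])/2).round(1),"farmid",((X[0]+X[3])/2).round(1))
E
```

```text
plate 
 [[498.1 -69.9  10.1]
 [427.8 -43.5   8.7]
 [468.5  54.4  -0.7]
 [535.5  27.6  12. ]]
ctr [480.2 -12.8] yaw -0.394 -0.26 size 100.30338734688537 72.50172262728334 frontmid [445.2  -3.4] farmid [515.2 -22.1]
ctr [480.8  -7.8] yaw -0.361 -0.364 size 104.71029674612794 76.65776954826347 frontmid [445.    5.8] farmid [516.6 -21.4]
ctr [482.5  -7.9] yaw -0.38 -0.369 size 105.22478150822288 73.67445749344537 frontmid [448.1   5.4] farmid [516.8 -21.1]
stand 
 [[ 629.  -147.5    7.3]
 [ 538.9 -128.6    8.4]
 [ 574.9   34.3    8.6]
 [ 663.8   14.6   11.4]]
ctr [599.9 -59.1] yaw -0.229 -0.2 size 166.7557268992931 91.35122985802008 frontmid [555.1 -50.1] farmid [644.6 -68.2]
ctr [600.4 -56.4] yaw -0.215 -0.212 size 166.40639014159768 91.81406897551787 frontmid [555.5 -46.8] farmid [645.3 -66.1]
ctr [601.7 -56.8] yaw -0.214 -0.213 size 166.3143541865417 91.58330432181042 frontmid [556.9 -47.1] farmid [646.4 -66.5]
```

>>> servo_tool(
  commands=[
    {"x": 0.1, "y": 0, "z": 0.75, "rx": 0, "ry": 0, "rz": 0},
    {"x": 0.1, "y": 0, "z": 0.75, "rx": 0, "ry": 0, "rz": 0},
    {"x": 0.03, "y": 0, "z": 0.2, "rx": 0, "ry": 0, "rz": 0},
    {"x": 0, "y": 0, "z": 0, "rx": 0, "ry": 0, "rz": 0},
  ],
)

```text
t: 3.58
eef_pos: [381.4, 13.2, 184.2]
tcp_rot: [0.069, 0.11, 0.992, -0.008]
contact_force: [-0.2, 0.2, 0.6]
gripper_width: 55.6
```

```bash
python3 - <<'E'
from h import *
print({k:np.round(v,3) for k,v in manip.get_state().items() if k in('eef_pos','tcp_rot','contact_force')})
im,d=manip.get_image("scene"); im=im[140:230,130:260]
cv2.imwrite("pics/s2.png",cv2.resize(im,None,fx=6,fy=6,interpolation=cv2.INTER_CUBIC))
E
```

```text
{'eef_pos': array([381.362,  13.245, 184.172]), 'tcp_rot': array([ 0.069,  0.11 ,  0.992, -0.008]), 'contact_force': array([-0.232,  0.235,  0.592])}
```

View pics/s2.png

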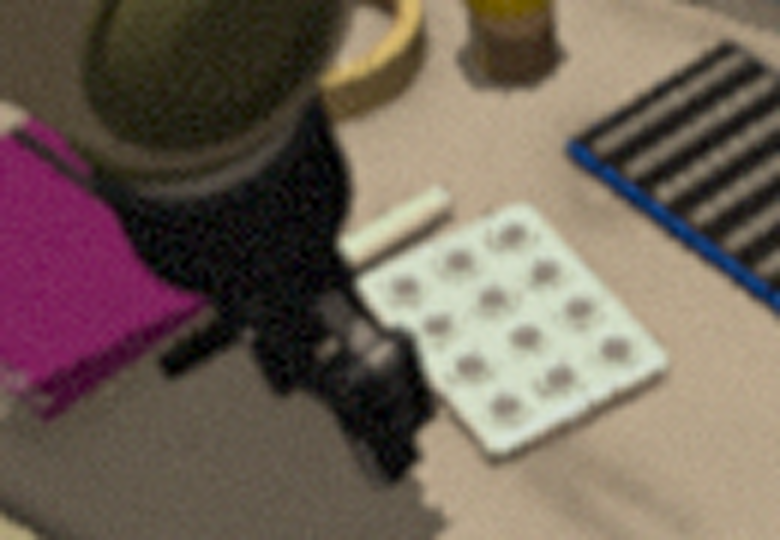

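The picture shows the near finger tip at about (395,470), just above the bench and behind the plate's near edge. I'll go down until it touches.

>>> servo_tool(
  commands=[
    {"x": 0.03, "y": 0, "z": 0.2, "rx": 0, "ry": 0, "rz": 0},
    {"x": 0, "y": 0, "z": 0.05, "rx": 0, "ry": 0, "rz": 0},
    {"x": 0, "y": 0, "z": 0, "rx": 0, "ry": 0, "rz": 0},
  ],
)

```text
t: 4.0
eef_pos: [381.4, 13.3, 174.1]
tcp_rot: [0.069, 0.11, 0.991, -0.008]
contact_force: [0.6, 0.3, 0.7]
gripper_width: 55.9
```

>>> servo_tool(
  commands=[
    {"x": 0, "y": 0, "z": 0.05, "rx": 0, "ry": 0, "rz": 0},
    {"x": 0, "y": 0, "z": 0, "rx": 0, "ry": 0, "rz": 0},
  ],
)

```text
t: 4.25
eef_pos: [381.7, 13.2, 172.0]
tcp_rot: [0.069, 0.11, 0.991, -0.008]
contact_force: [0.2, -0.1, -0.2]
gripper_width: 55.7
```

>>> servo_tool(
  commands=[
    {"x": 0, "y": 0, "z": 0.05, "rx": 0, "ry": 0, "rz": 0},
    {"x": 0, "y": 0, "z": 0, "rx": 0, "ry": 0, "rz": 0},
  ],
)

```text
t: 4.5
eef_pos: [381.9, 13.1, 170.0]
tcp_rot: [0.069, 0.11, 0.991, -0.008]
contact_force: [-1.0, -0.2, -0.0]
gripper_width: 55.7
```

>>> servo_tool(
  commands=[
    {"x": 0, "y": 0, "z": 0.05, "rx": 0, "ry": 0, "rz": 0},
    {"x": 0, "y": 0, "z": 0, "rx": 0, "ry": 0, "rz": 0},
  ],
)

```text
t: 4.75
eef_pos: [382.1, 13.1, 168.4]
tcp_rot: [0.07, 0.11, 0.991, -0.008]
contact_force: [-3.0, -0.1, 10.7]
gripper_width: 55.3
```

>>> servo_tool(
  commands=[
    {"x": 0, "y": 0, "z": 0.05, "rx": 0, "ry": 0, "rz": 0},
    {"x": 0, "y": 0, "z": 0, "rx": 0, "ry": 0, "rz": 0},
  ],
)

```text
t: 5.0
eef_pos: [381.9, 13.2, 167.9]
tcp_rot: [0.071, 0.11, 0.991, -0.008]
contact_force: [-10.6, 0.3, 46.2]
gripper_width: 55.5
```

>>> servo_tool(
  commands=[
    {"x": 0, "y": 0, "z": -0.1, "rx": 0, "ry": 0, "rz": 0},
    {"x": 0, "y": 0, "z": 0, "rx": 0, "ry": 0, "rz": 0},
  ],
)

```text
t: 5.25
eef_pos: [381.9, 13.1, 170.2]
tcp_rot: [0.07, 0.11, 0.991, -0.008]
contact_force: [0.1, -0.5, -0.0]
gripper_width: 55.2
```

>>> servo_tool(
  commands=[
    {"x": -0.2, "y": 0, "z": 0.028, "rx": 0, "ry": 0, "rz": 0},
    {"x": -0.2, "y": 0, "z": 0.028, "rx": 0, "ry": 0, "rz": 0},
    {"x": -0.2, "y": 0, "z": 0.028, "rx": 0, "ry": 0, "rz": 0},
    {"x": -0.2, "y": 0, "z": 0.028, "rx": 0, "ry": 0, "rz": 0},
    {"x": -0.2, "y": 0, "z": 0.028, "rx": 0, "ry": 0, "rz": 0},
  ],
)

```text
t: 5.88
eef_pos: [421.9, 4.2, 170.0]
tcp_rot: [0.069, 0.11, 0.991, -0.008]
contact_force: [-0.7, -0.4, -0.5]
gripper_width: 55.3
```

```bash
python3 - <<'E'
from h import *
print({k:np.round(v,3) for k,v in manip.get_state().items() if k in('eef_pos','tcp_rot','contact_force')})
for n in("scene","top"):
    im,d=manip.get_image(n); im=im[100:260,110:330]
    cv2.imwrite(f"pics/{n}3.png",cv2.resize(im,None,fx=3.5,fy=3.5,interpolation=cv2.INTER_CUBIC))
E
```

```text
{'eef_pos': array([421.868,   4.163, 170.017]), 'tcp_rot': array([ 0.069,  0.11 ,  0.991, -0.008]), 'contact_force': array([-0.69 , -0.41 , -0.516])}
```

View pics/scene3.png

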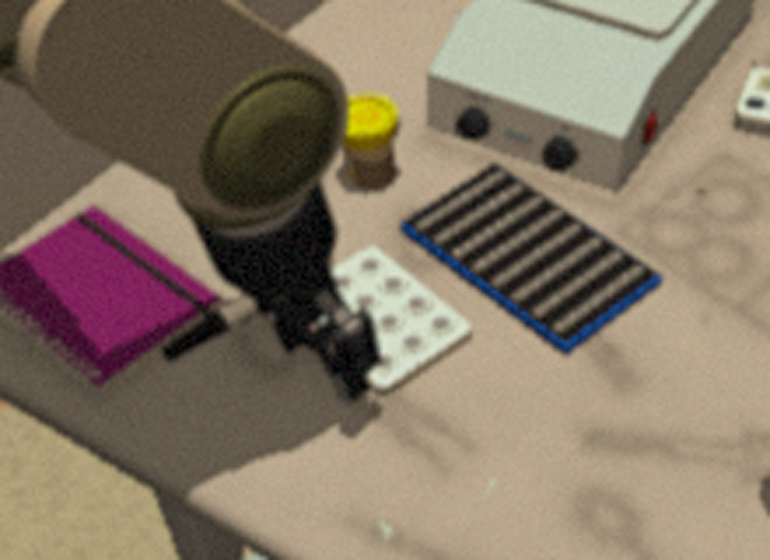

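View pics/top3.png

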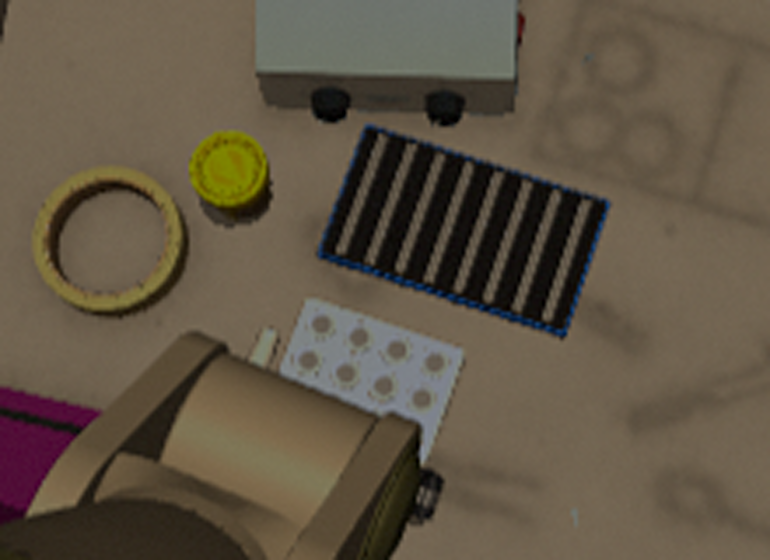

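The plate is now square to the stand: in the top crop its far edge runs from (307,299) to (463,350), 45 px from the stand front, or about 29 mm. The marker at (265,345) hasn't moved. I'll keep pushing.

>>> servo_tool(
  commands=[
    {"x": -0.15, "y": 0, "z": 0.021, "rx": 0, "ry": 0, "rz": 0},
    {"x": -0.15, "y": 0, "z": 0.021, "rx": 0, "ry": 0, "rz": 0},
    {"x": -0.15, "y": 0, "z": 0.021, "rx": 0, "ry": 0, "rz": 0},
    {"x": -0.1, "y": 0, "z": 0.014, "rx": 0, "ry": 0, "rz": 0},
    {"x": 0, "y": 0, "z": 0, "rx": 0, "ry": 0, "rz": 0},
  ],
)

```text
t: 6.6
eef_pos: [443.2, -0.7, 170.1]
tcp_rot: [0.07, 0.11, 0.991, -0.008]
contact_force: [0.4, 0.4, 0.0]
gripper_width: 55.3
```

>>> servo_tool(
  commands=[
    {"x": -0.05, "y": 0, "z": 0.007, "rx": 0, "ry": 0, "rz": 0},
    {"x": -0.05, "y": 0, "z": 0.007, "rx": 0, "ry": 0, "rz": 0},
    {"x": 0, "y": 0, "z": 0, "rx": 0, "ry": 0, "rz": 0},
  ],
)

```text
t: 6.98
eef_pos: [447.1, -1.5, 170.2]
tcp_rot: [0.07, 0.11, 0.991, -0.008]
contact_force: [-0.4, -0.2, 0.4]
gripper_width: 55.6
```

>>> servo_tool(
  commands=[
    {"x": -0.05, "y": 0, "z": 0.007, "rx": 0, "ry": 0, "rz": 0},
    {"x": 0, "y": 0, "z": 0, "rx": 0, "ry": 0, "rz": 0},
  ],
)

```text
t: 7.22
eef_pos: [449.0, -1.9, 170.1]
tcp_rot: [0.07, 0.11, 0.991, -0.008]
contact_force: [-0.0, -0.9, -0.4]
gripper_width: 55.4
```

```bash
python3 - <<'E'
from h import *
for n in("scene","top"):
    im,d=manip.get_image(n); im=im[100:260,110:330]
    cv2.imwrite(f"pics/{n}4.png",cv2.resize(im,None,fx=3.5,fy=3.5,interpolation=cv2.INTER_CUBIC))
E
```

```text
(no output)
```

View pics/scene4.png

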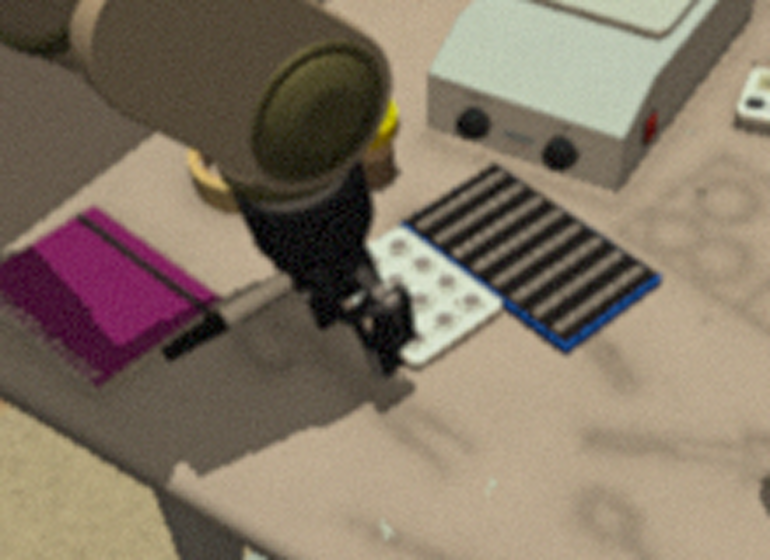

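View pics/top4.png

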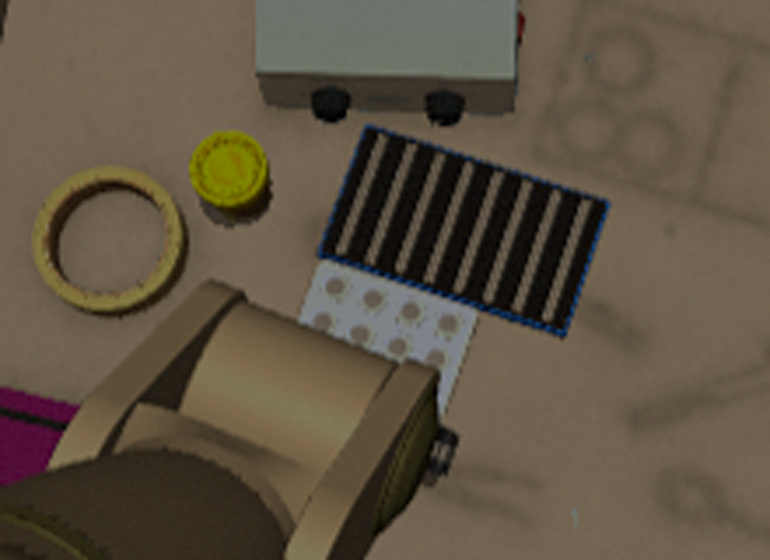

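The far edge, from (319,260) to (478,315) in the top crop, nearly touches the stand. The plate's left edge lines up with the stand's left end, so its centre is about 28 mm to the left, inside the 65 mm limit.

>>> servo_tool(
  commands=[
    {"x": -0.03, "y": 0, "z": 0.004, "rx": 0, "ry": 0, "rz": 0},
    {"x": 0, "y": 0, "z": 0, "rx": 0, "ry": 0, "rz": 0},
  ],
)

```text
t: 7.58
eef_pos: [450.1, -2.2, 170.1]
tcp_rot: [0.069, 0.11, 0.991, -0.008]
contact_force: [-1.0, -0.4, 0.4]
gripper_width: 55.5
```

>>> servo_tool(
  commands=[
    {"x": -0.03, "y": 0, "z": 0.004, "rx": 0, "ry": 0, "rz": 0},
    {"x": 0, "y": 0, "z": 0, "rx": 0, "ry": 0, "rz": 0},
  ],
)

```text
t: 7.82
eef_pos: [450.7, -2.3, 170.0]
tcp_rot: [0.068, 0.11, 0.992, -0.008]
contact_force: [-5.0, -0.1, 2.2]
gripper_width: 55.3
```

>>> servo_tool(
  commands=[
    {"x": -0.012, "y": 0, "z": 0.0, "rx": 0, "ry": 0, "rz": 0},
    {"x": -0.02, "y": 0, "z": -0.05, "rx": 0, "ry": 0, "rz": 0},
    {"x": -0.02, "y": 0, "z": -0.05, "rx": 0, "ry": 0, "rz": 0},
  ],
)

```text
t: 8.2
eef_pos: [451.4, -2.4, 173.8]
tcp_rot: [0.067, 0.11, 0.992, -0.007]
contact_force: [-9.2, 0.5, 0.2]
gripper_width: 55.5
```

```bash
python3 - <<'E'
from h import *
im,d=manip.get_image("scene"); im=im[140:230,160:290]
cv2.imwrite("pics/s5.png",cv2.resize(im,None,fx=6,fy=6,interpolation=cv2.INTER_CUBIC))
E
```

```text
(no output)
```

View pics/s5.png

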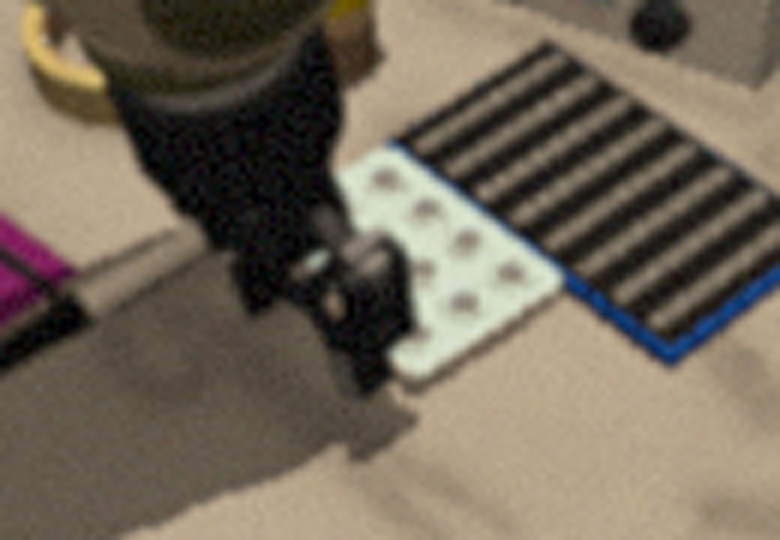

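The plate sits flush along the stand front from (395,145) to (565,290), and the lip is starting to rise. I'll keep lifting along the arc.

>>> servo_tool(
  commands=[
    {"x": -0.015, "y": 0, "z": -0.05, "rx": 0, "ry": 0, "rz": 0},
    {"x": -0.018, "y": 0, "z": -0.05, "rx": 0, "ry": 0, "rz": 0},
    {"x": -0.018, "y": 0, "z": -0.05, "rx": 0, "ry": 0, "rz": 0},
  ],
)

```text
t: 8.62
eef_pos: [452.2, -2.6, 179.9]
tcp_rot: [0.066, 0.11, 0.992, -0.007]
contact_force: [-10.4, 1.6, 0.7]
gripper_width: 55.4
```

```bash
python3 - <<'E'
from h import *
im,d=manip.get_image("scene"); im=im[140:230,160:290]
cv2.imwrite("pics/s6.png",cv2.resize(im,None,fx=6,fy=6,interpolation=cv2.INTER_CUBIC))
E
```

```text
(no output)
```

View pics/s6.png

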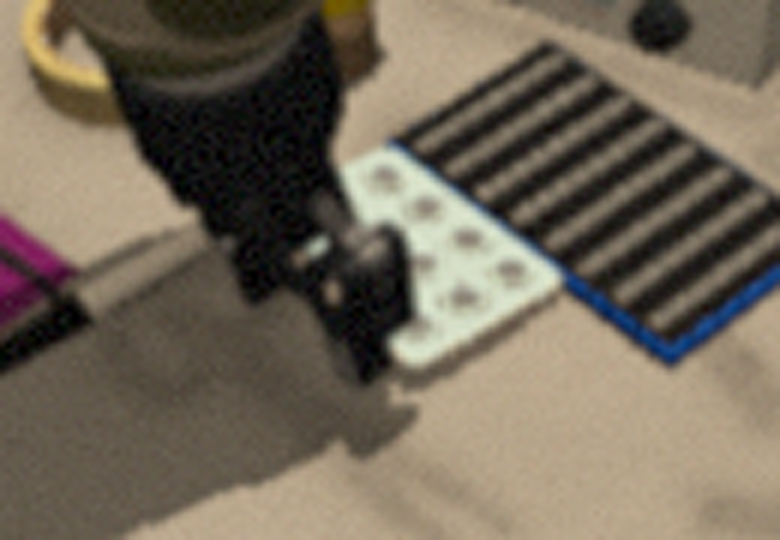

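The lip has come up: the near right corner moved from (415,385) to (410,365), with a shadow gap under it. I'll continue.

>>> servo_tool(
  commands=[
    {"x": -0.025, "y": 0, "z": -0.066, "rx": 0, "ry": 0, "rz": 0},
    {"x": -0.028, "y": 0, "z": -0.066, "rx": 0, "ry": 0, "rz": 0},
    {"x": -0.032, "y": 0, "z": -0.066, "rx": 0, "ry": 0, "rz": 0},
  ],
)

```text
t: 9.05
eef_pos: [454.0, -2.9, 188.1]
tcp_rot: [0.065, 0.11, 0.992, -0.007]
contact_force: [-13.8, 0.5, 2.7]
gripper_width: 55.2
```

>>> servo_tool(
  commands=[
    {"x": -0.036, "y": 0, "z": -0.066, "rx": 0, "ry": 0, "rz": 0},
    {"x": -0.039, "y": 0, "z": -0.066, "rx": 0, "ry": 0, "rz": 0},
  ],
)

```text
t: 9.3
eef_pos: [455.7, -3.3, 193.6]
tcp_rot: [0.064, 0.11, 0.992, -0.007]
contact_force: [-16.2, 1.1, 4.4]
gripper_width: 55.3
```

```bash
python3 - <<'E'
from h import *
im,d=manip.get_image("scene"); im=im[140:230,160:290]
cv2.imwrite("pics/s7.png",cv2.resize(im,None,fx=6,fy=6,interpolation=cv2.INTER_CUBIC))
E
```

```text
(no output)
```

View pics/s7.png

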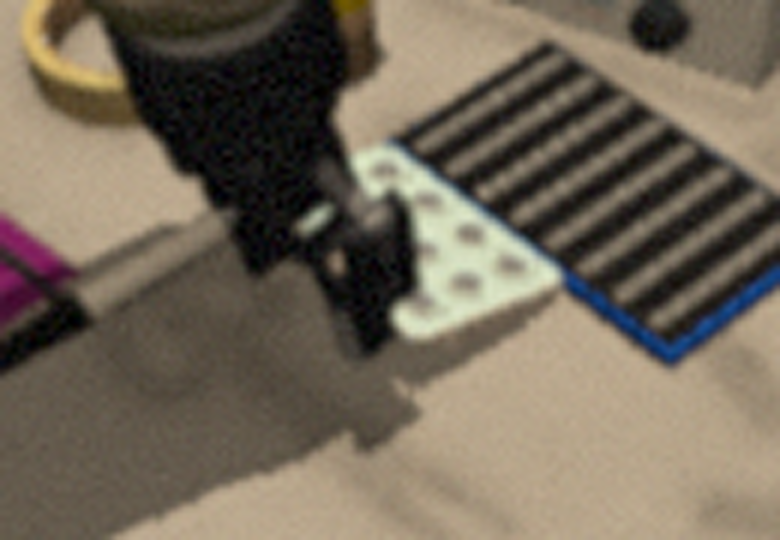

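>>> servo_tool(
  commands=[
    {"x": -0.018, "y": 0, "z": -0.08, "rx": 0, "ry": 0, "rz": 0},
    {"x": -0.025, "y": 0, "z": -0.08, "rx": 0, "ry": 0, "rz": 0},
  ],
)

```text
t: 9.6
eef_pos: [457.3, -3.7, 200.5]
tcp_rot: [0.066, 0.11, 0.992, -0.007]
contact_force: [-10.5, 1.0, 3.7]
gripper_width: 55.4
```

>>> servo_tool(
  commands=[
    {"x": -0.05, "y": 0, "z": -0.08, "rx": 0, "ry": 0, "rz": 0},
    {"x": -0.05, "y": 0, "z": -0.08, "rx": 0, "ry": 0, "rz": 0},
  ],
)

```text
t: 9.85
eef_pos: [460.5, -4.4, 207.6]
tcp_rot: [0.066, 0.11, 0.992, -0.007]
contact_force: [-11.0, 1.4, 5.3]
gripper_width: 55.3
```

```bash
python3 - <<'E'
from h import *
im,d=manip.get_image("scene"); im=im[130:220,160:290]
cv2.imwrite("pics/s8.png",cv2.resize(im,None,fx=6,fy=6,interpolation=cv2.INTER_CUBIC))
E
```

```text
(no output)
```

View pics/s8.png

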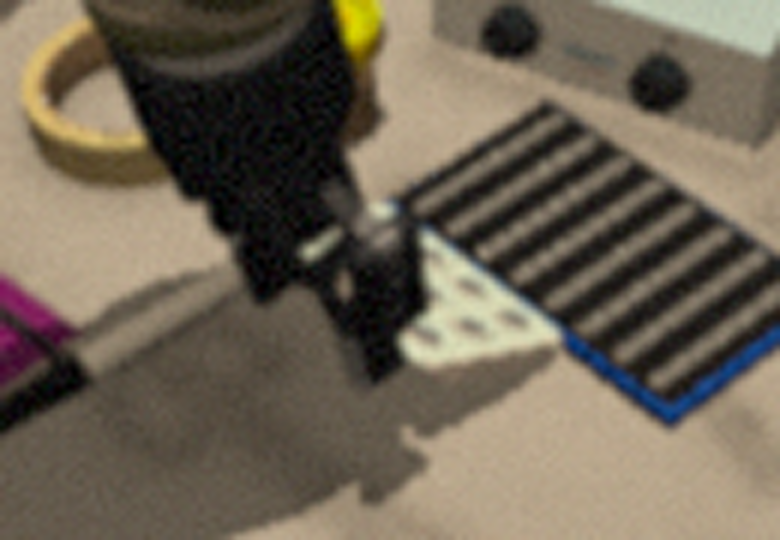

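The plate is tilted by about 0.5 rad, with its far edge still at the stand front (400,205)-(560,335). I'll continue.

>>> servo_tool(
  commands=[
    {"x": -0.06, "y": 0, "z": -0.07, "rx": 0, "ry": 0, "rz": 0},
    {"x": -0.06, "y": 0, "z": -0.07, "rx": 0, "ry": 0, "rz": 0},
  ],
)

```text
t: 10.15
eef_pos: [465.1, -5.5, 214.1]
tcp_rot: [0.068, 0.11, 0.992, -0.007]
contact_force: [-3.0, 0.9, 1.8]
gripper_width: 55.5
```

>>> servo_tool(
  commands=[
    {"x": -0.065, "y": 0, "z": -0.065, "rx": 0, "ry": 0, "rz": 0},
    {"x": -0.065, "y": 0, "z": -0.065, "rx": 0, "ry": 0, "rz": 0},
  ],
)

```text
t: 10.4
eef_pos: [470.7, -6.8, 220.4]
tcp_rot: [0.07, 0.11, 0.991, -0.008]
contact_force: [-0.5, 0.2, -0.4]
gripper_width: 55.7
```

```bash
python3 - <<'E'
from h import *
im,d=manip.get_image("scene"); im=im[130:220,160:290]
cv2.imwrite("pics/s9.png",cv2.resize(im,None,fx=6,fy=6,interpolation=cv2.INTER_CUBIC))
E
```

```text
(no output)
```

View pics/s9.png

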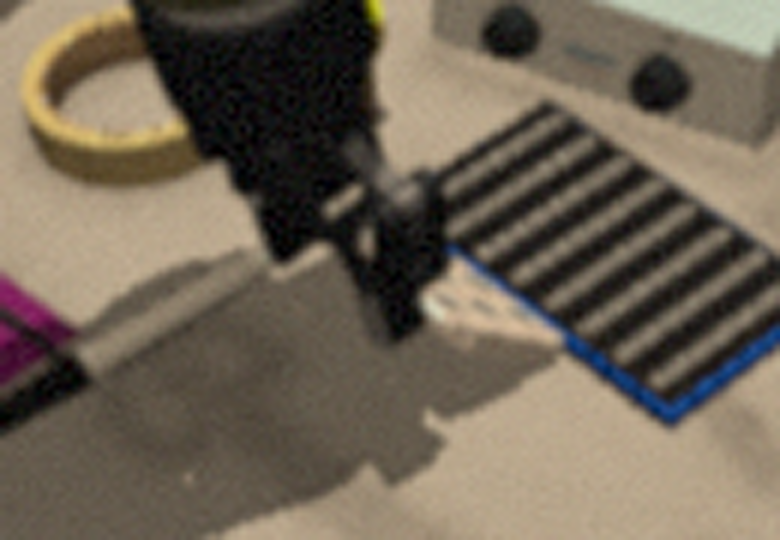

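The plate is now at about 0.75 rad and its far edge hasn't moved. The force is small. I'll push more forward from here.

>>> servo_tool(
  commands=[
    {"x": -0.1, "y": 0, "z": -0.06, "rx": 0, "ry": 0, "rz": 0},
    {"x": -0.1, "y": 0, "z": -0.05, "rx": 0, "ry": 0, "rz": 0},
  ],
)

```text
t: 10.7
eef_pos: [477.7, -8.4, 225.8]
tcp_rot: [0.07, 0.11, 0.991, -0.008]
contact_force: [-1.1, 0.4, 0.5]
gripper_width: 55.7
```

>>> servo_tool(
  commands=[
    {"x": -0.1, "y": 0, "z": -0.05, "rx": 0, "ry": 0, "rz": 0},
    {"x": -0.1, "y": 0, "z": -0.045, "rx": 0, "ry": 0, "rz": 0},
  ],
)

```text
t: 10.95
eef_pos: [484.9, -10.0, 230.7]
tcp_rot: [0.07, 0.11, 0.991, -0.008]
contact_force: [-0.3, -0.7, 0.5]
gripper_width: 55.4
```

```bash
python3 - <<'E'
from h import *
im,d=manip.get_image("scene"); im=im[130:220,160:290]
cv2.imwrite("pics/s10.png",cv2.resize(im,None,fx=6,fy=6,interpolation=cv2.INTER_CUBIC))
E
```

```text
(no output)
```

View pics/s10.png

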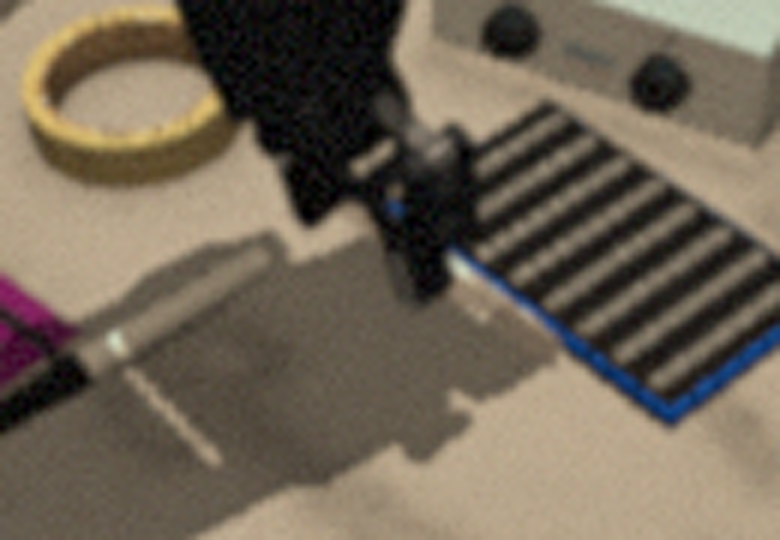

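The plate is at about 1 rad, nearly edge-on to the camera, with its right corner at (455,265). I'll continue forward.

>>> servo_tool(
  commands=[
    {"x": -0.12, "y": 0, "z": -0.03, "rx": 0, "ry": 0, "rz": 0},
    {"x": -0.12, "y": 0, "z": -0.02, "rx": 0, "ry": 0, "rz": 0},
    {"x": -0.12, "y": 0, "z": -0.01, "rx": 0, "ry": 0, "rz": 0},
  ],
)

```text
t: 11.38
eef_pos: [498.6, -13.1, 235.0]
tcp_rot: [0.07, 0.11, 0.991, -0.008]
contact_force: [-0.3, 0.7, 0.1]
gripper_width: 55.7
```

>>> servo_tool(
  commands=[
    {"x": -0.12, "y": 0, "z": 0, "rx": 0, "ry": 0, "rz": 0},
    {"x": -0.12, "y": 0, "z": 0, "rx": 0, "ry": 0, "rz": 0},
  ],
)

```text
t: 11.62
eef_pos: [507.8, -15.1, 236.3]
tcp_rot: [0.07, 0.11, 0.991, -0.008]
contact_force: [-0.1, 0.0, -0.2]
gripper_width: 55.7
```

```bash
python3 - <<'E'
from h import *
im,d=manip.get_image("scene"); im=im[120:220,160:290]
cv2.imwrite("pics/s11.png",cv2.resize(im,None,fx=6,fy=6,interpolation=cv2.INTER_CUBIC))
E
```

```text
(no output)
```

View pics/s11.png

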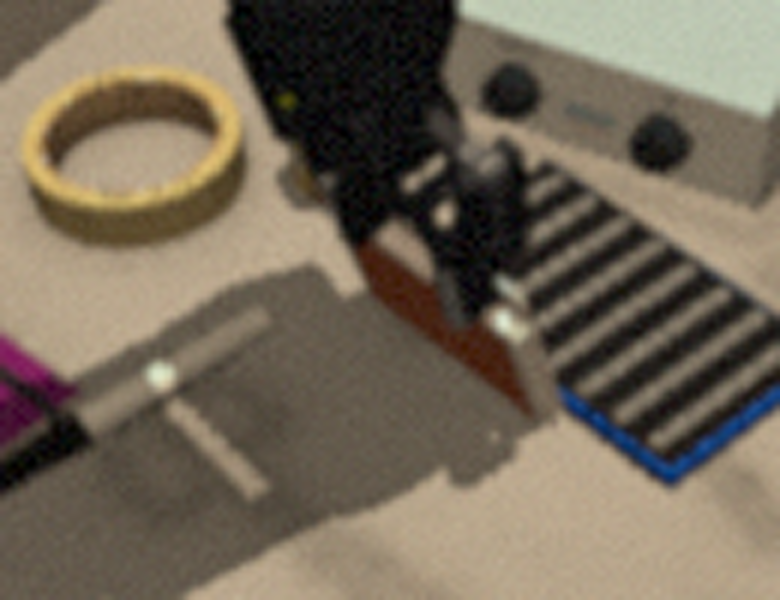

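The terracotta underside now faces the robot, from (365,250) to (530,410), so the plate is at about 1.3 rad. I'll keep going forward over the top.

>>> servo_tool(
  commands=[
    {"x": -0.12, "y": 0, "z": 0.0, "rx": 0, "ry": 0, "rz": 0},
    {"x": -0.12, "y": 0, "z": 0.015, "rx": 0, "ry": 0, "rz": 0},
    {"x": -0.1, "y": 0, "z": 0.015, "rx": 0, "ry": 0, "rz": 0},
  ],
)

```text
t: 12.05
eef_pos: [521.1, -18.1, 237.0]
tcp_rot: [0.07, 0.11, 0.991, -0.008]
contact_force: [0.7, 0.4, -0.4]
gripper_width: 55.5
```

```bash
python3 - <<'E'
from h import *
im,d=manip.get_image("scene"); im=im[120:220,160:290]
cv2.imwrite("pics/s12.png",cv2.resize(im,None,fx=6,fy=6,interpolation=cv2.INTER_CUBIC))
E
```

```text
(no output)
```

View pics/s12.png

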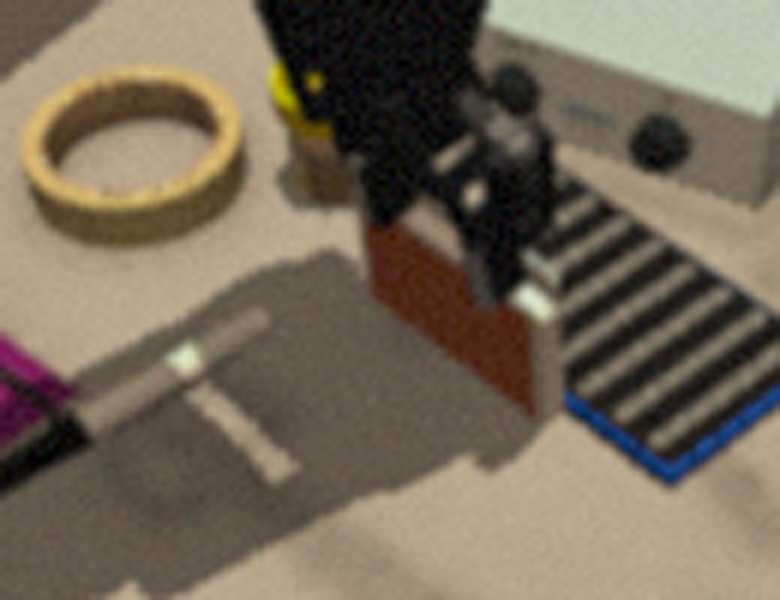

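The plate now stands upright at the stand front; its right end runs from (535,290) to (540,415). I'll tip it over gently.

>>> servo_tool(
  commands=[
    {"x": -0.1, "y": 0, "z": 0.015, "rx": 0, "ry": 0, "rz": 0},
    {"x": -0.1, "y": 0, "z": 0.015, "rx": 0, "ry": 0, "rz": 0},
    {"x": -0.1, "y": 0, "z": 0.015, "rx": 0, "ry": 0, "rz": 0},
  ],
)

```text
t: 12.48
eef_pos: [532.9, -20.7, 236.8]
tcp_rot: [0.07, 0.11, 0.991, -0.008]
contact_force: [0.9, -0.4, -0.2]
gripper_width: 55.2
```

```bash
python3 - <<'E'
from h import *
im,d=manip.get_image("scene"); im=im[120:220,160:290]
cv2.imwrite("pics/s13.png",cv2.resize(im,None,fx=6,fy=6,interpolation=cv2.INTER_CUBIC))
E
```

```text
(no output)
```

View pics/s13.png

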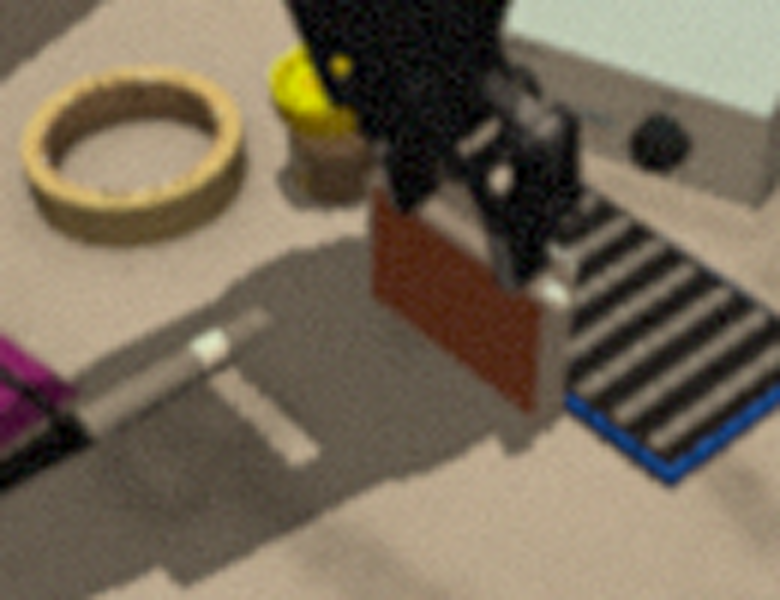

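>>> servo_tool(
  commands=[
    {"x": -0.1, "y": 0, "z": 0.015, "rx": 0, "ry": 0, "rz": 0},
    {"x": -0.1, "y": 0, "z": 0.015, "rx": 0, "ry": 0, "rz": 0},
    {"x": -0.1, "y": 0, "z": 0.02, "rx": 0, "ry": 0, "rz": 0},
  ],
)

```text
t: 12.9
eef_pos: [544.8, -23.4, 236.5]
tcp_rot: [0.07, 0.11, 0.991, -0.008]
contact_force: [0.1, 0.2, 0.5]
gripper_width: 55.2
```

```bash
python3 - <<'E'
from h import *
im,d=manip.get_image("scene"); im=im[120:220,160:290]
cv2.imwrite("pics/s14.png",cv2.resize(im,None,fx=6,fy=6,interpolation=cv2.INTER_CUBIC))
E
```

```text
(no output)
```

View pics/s14.png

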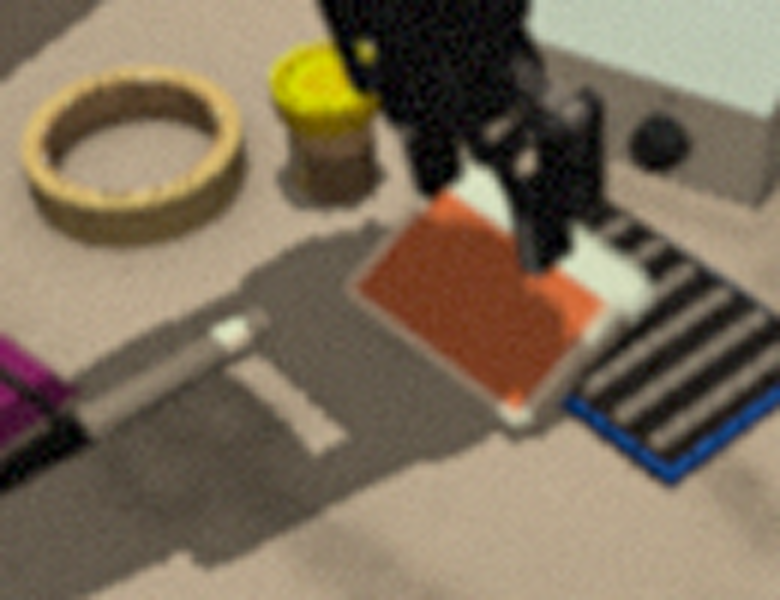

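The plate has gone past vertical and is falling onto the stand. I'll let it settle.

>>> servo_tool(
  commands=[
    {"x": 0, "y": 0, "z": 0, "rx": 0, "ry": 0, "rz": 0},
    {"x": 0, "y": 0, "z": 0, "rx": 0, "ry": 0, "rz": 0},
    {"x": 0, "y": 0, "z": 0, "rx": 0, "ry": 0, "rz": 0},
  ],
)

```text
t: 13.32
eef_pos: [544.4, -23.3, 236.5]
tcp_rot: [0.069, 0.11, 0.991, -0.008]
contact_force: [0.3, -0.0, -0.5]
gripper_width: 55.5
```

```bash
python3 - <<'E'
from h import *
im,d=manip.get_image("scene"); im=im[120:220,160:290]
cv2.imwrite("pics/s15.png",cv2.resize(im,None,fx=6,fy=6,interpolation=cv2.INTER_CUBIC))
E
```

```text
(no output)
```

View pics/s15.png

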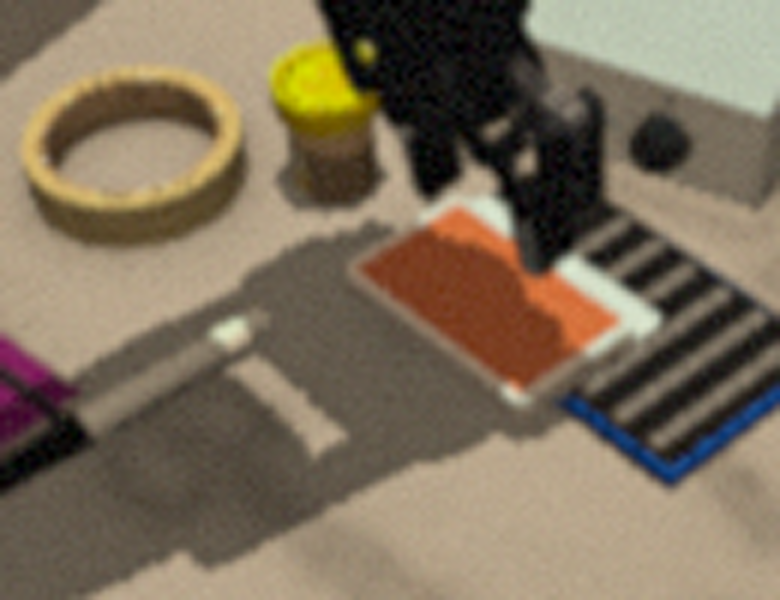

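The plate lies wells-down on the stand, from (355,265) to (660,320). I'll raise the arm clear and check.

>>> servo_tool(
  commands=[
    {"x": 0, "y": 0, "z": -0.7, "rx": 0, "ry": 0, "rz": 0},
    {"x": 0.3, "y": 0, "z": -0.9, "rx": 0, "ry": 0, "rz": 0},
    {"x": 1, "y": 0, "z": -0.5, "rx": 0, "ry": 0, "rz": 0},
    {"x": 1, "y": 0, "z": 0, "rx": 0, "ry": 0, "rz": 0},
    {"x": 1, "y": 0, "z": 0, "rx": 0, "ry": 0, "rz": 0},
  ],
)

```text
t: 14.0
eef_pos: [404.1, 8.2, 301.4]
tcp_rot: [0.07, 0.11, 0.991, -0.008]
contact_force: [-0.0, -0.2, 0.1]
gripper_width: 55.6
```

>>> servo_tool(
  commands=[
    {"x": 0.5, "y": 0, "z": 0, "rx": 0, "ry": 0, "rz": 0},
    {"x": 0, "y": 0, "z": 0, "rx": 0, "ry": 0, "rz": 0},
    {"x": 0, "y": 0, "z": 0, "rx": 0, "ry": 0, "rz": 0},
  ],
)

```text
t: 14.38
eef_pos: [387.1, 11.9, 298.8]
tcp_rot: [0.07, 0.11, 0.991, -0.008]
contact_force: [0.9, 0.6, -0.2]
gripper_width: 55.6
```

```bash
python3 - <<'E'
from h import *
for n in("scene","top"):
    im,d=manip.get_image(n)
    cv2.imwrite(f"pics/{n}16.png",cv2.resize(im[100:260,110:330],None,fx=3.5,fy=3.5,interpolation=cv2.INTER_CUBIC))
    K,R,t=cam(n);v,u=np.mgrid[:384,:512];P=np.stack([u,v,np.ones_like(u)],-1)@np.linalg.inv(K).T*d[...,None]
    W=(P-t)@R
    hsv=cv2.cvtColor(im,cv2.COLOR_BGR2HSV)
    r=W[...,:2]-[554.1,-46.9];sx=r@[.977,-.211];sy=r@[.211,.977]
    m=((hsv[...,0]<14)&(hsv[...,1]>120)&(sx>-40)&(sx<95)&(abs(sy)<100)&(d>0)).astype(np.uint8)
    m=cv2.morphologyEx(m,cv2.MORPH_OPEN,np.ones((3,3)));m=m>0
    A=np.c_[sx[m],sy[m],np.ones(m.sum())];c=np.linalg.lstsq(A,W[...,2][m],rcond=None)[0]
    print(n,m.sum(),"foot centre sx,sy",sx[m].mean().round(1),sy[m].mean().round(1),"z",W[...,2][m].mean().round(1),"slopes",c[:2].round(3),"range sx",np.percentile(sx[m],[2,98]).round(1))
print(manip.get_state()['contact_force'])
E
```

```text
scene 611 foot centre sx,sy 9.9 27.9 z 26.6 slopes [-0.006 -0.002] range sx [-16.   35.7]
top 1047 foot centre sx,sy 9.4 28.5 z 23.8 slopes [-0.005 -0.002] range sx [-16.8  35.7]
[-0.07937866  0.68848072  0.06053037]
```

View pics/scene16.png

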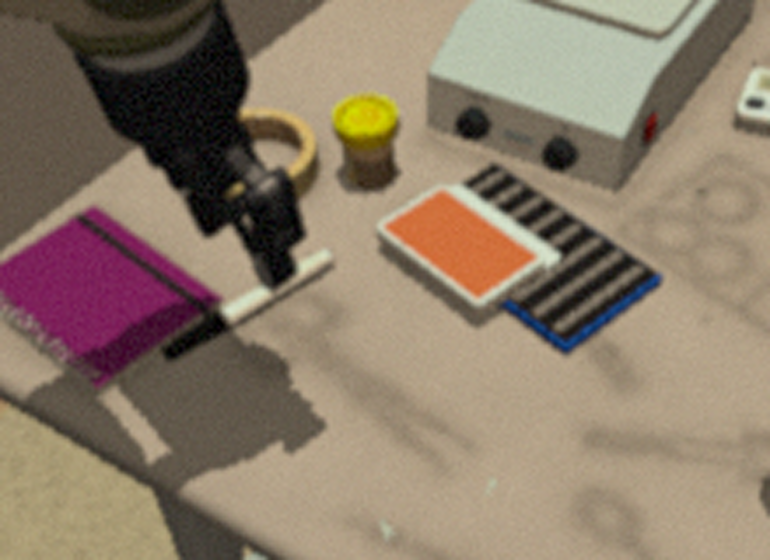

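View pics/top16.png

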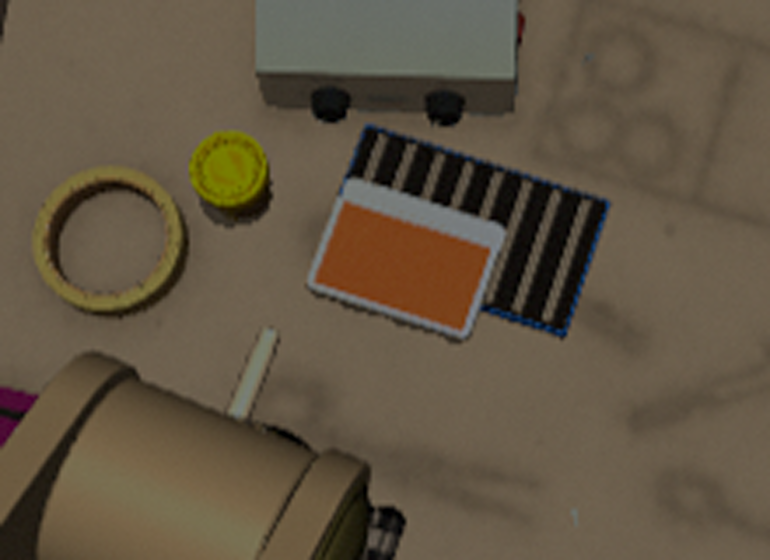

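Both views show the plate flat and wells-down: the slopes are under 0.01, its top is 24–27 mm up, its centre is about 17 mm behind the stand front and 28 mm to the left. The pot at (230,170) and the marker at (265,345) haven't moved, so I'll hand in.

```bash
python3 -c "
from station import manip
print(manip.job_done())"
```

```text
the job is handed in; nothing more can be done
None
```

The plate is lying wells-down on the draining stand, and I handed the job in at about 14.5 s; no verdict was reported.

**How it went:** I pushed the plate flat across the bench with both open fingertips until it sat square against the stand's front. I then raised the near lip with about 10 N of forward push, rising briefly to 16 N. I eased it past upright, and it dropped over onto the stand. It was never gripped or carried.

**Last checks (both cameras):**
- **Flatness and height:** the measured slope was under 0.01. The upturned underside read 24 to 27 mm high in the two views, against 25 mm expected.
- **Position:** the plate's centre is about 17 mm behind the stand's front edge and 28 mm left of its middle. Both are within limits.
- **Pots and marker:** the pale pot and the marker are at the same image positions as before the push. I did not re-measure the dark pot, but the arm never went near it.
- **Robot:** the arm was clear of everything, with the force reading near zero.

**Disagreements:** the two cameras differed by about 3 mm in height and gave the plate's early position up to 5 mm apart sideways. I took the top view together with the two-view result. While feeling for the bench, the fingertips pressed it once with 46 N, which is well under the 120 N wrist limit.

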